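Move the top tablet from the stack to the dock

TASK

Draw the top tablet of the stack of two about 3 cm out over the near edge of the grey drawer unit, leaving it lying flat there, so that you can pinch it by the overhanging edge. Take it off, stand it on its long edge in the wide slot of the wooden cradle and let go, then take it again by its top edge and slide it down into the empty narrow slot of the dock until it is fully home and let go, without dropping it anywhere. Leave the lower tablet, the docked tablet and the other things on the bench where they are.

Things in the scene. Friction and masses are not known exactly. Their poses are not given: they have to be found in the camera images.
- tablet_mid (a point): Centre of the upper tablet of the stack, the one to move: a rigid slab, aluminium back and dark glass face, 120 mm (its x) by 150 mm (its y) by 9 mm (its z), 0.2 to 0.4 kg. At the start it lies flat with its glass (+z) up, roughly (within 10 mm and 0.15 rad) over the lower one, its two 150 mm edges facing the near and far sides of the drawer unit. It is too wide to be gripped across.
- lower_mid (a point): Centre of the lower tablet, an equal slab lying with 2 mm of play inside the shallow lip on top of the drawer unit; it must stay there.
- unit: Fixed grey drawer unit, a block 132 mm (x) by 162 mm (y) by 80 mm high; origin at the centre of its underside on the bench. Its -x side is the near side, facing the robot, with small drawer fronts. On top, flush with its four sides, runs a lip 4 mm thick and 6 mm high, so a tablet lying inside (9 mm) stands 3 mm above the lip and the upper tablet clears it; the lower tablet's top is 89 mm above the bench, the upper one's 98 mm.
- cradle_floor (a point): Centre of the floor of the single upright slot in the fixed wooden cradle, 8 mm above the bench. The slot runs along this point's x: 174 mm long, 18 mm wide (y), 45 mm deep, open at the top, its four walls 8 mm thick with ridged tops 4 mm higher that lead in. A tablet stood in it on its long edge leans a few degrees.
- dock_slot (a point): Centre of the floor of the empty slot of the fixed charging dock (black base, white slots), 8 mm above the bench. The slot runs along this point's x: 156 mm long, 12 mm wide (y), 45 mm deep, its walls 8 mm thick with ridged tops 4 mm higher that lead in. The dock has a second, equal slot 90 mm to this point's -y, in which another tablet stands.
- docked: The tablet already standing in the dock's other slot, 150 mm (x) by 9 mm (y) by 120 mm high; origin at the centre of its underside; to be left alone.
- phone: Black phone lying flat on the near side of the work, towards the robot, 72 (x) by 146 (y) by 9 mm, origin at the centre of its underside; to be left alone.
- bottle: Clear squeeze bottle with a white cap standing beyond the work, 46 mm across, 110 mm high, origin under its centre; to be left alone.
- driver: Screwdriver with a red handle lying on the near side of the work, towards the robot, 170 mm long along its x; to be left alone.

How it is judged (in metres and radians):
On the way, in this order (a step that is already met when the one before it is completed fails the run):
1. the top tablet lies flat on the stack with at least 18 mm of it out over the near edge of the drawer unit (x of tablet_mid in the frame of unit below -0.024 m and z of tablet_mid in the frame of unit between 0.088 and 0.099 m and angle between tablet_mid's own z axis and vertical below 0.08 rad), for 0.2 s.
2. the tablet stands on its long edge in the cradle's slot, let go (x of tablet_mid in the frame of cradle_floor between -0.016 and 0.016 m and y of tablet_mid in the frame of cradle_floor between -0.012 and 0.012 m and z of tablet_mid in the frame of cradle_floor between 0.052 and 0.065 m and angle between tablet_mid's own z axis and vertical above 1.25 rad and contact force between the fingers and tablet below 0.1 N and linear speed of tablet below 0.03 m/s), for 0.3 s.
At the end, for the whole second after the job is handed in: The moved tablet stands on its long edge in the dock's empty slot, its lower edge within 3 mm of the slot floor, centred within 6 mm along and across the slot, upright within 0.12 rad, let go and at rest; the lower tablet and the docked tablet are within 15 mm of where they began (x of tablet_mid in the frame of dock_slot between -0.006 and 0.006 m and y of tablet_mid in the frame of dock_slot between -0.006 and 0.006 m and z of tablet_mid in the frame of dock_slot between 0.055 and 0.063 m and angle between tablet_mid's own z axis and vertical above 1.45 rad and linear speed of tablet below 0.02 m/s and distance of each of lower_mid, docked from where it was at the start of the episode below 0.015 m); the robot touches nothing.
It fails at once if the tablet is dropped: it falls freely by more than about 18 mm (linear speed of tablet above 0.6 m/s and contact force between the fingers and tablet below 0.1 N).
It fails at once if the lower tablet is dragged 15 mm or more from its place (distance of lower_mid from where it was at the start of the episode above 0.015 m).
It fails at once if the docked tablet is moved 15 mm or more (distance of docked from where it was at the start of the episode above 0.015 m).
It fails at once if the phone, bottle or screwdriver is moved 20 mm or more (distance of any of phone, bottle, driver from where it was at the start of the episode above 0.02 m).
It also fails if it takes over 72 s, if anything falls off the work surface, if the arm or the gripper's body presses on something with over 40 N, if the wrist force passes 120 N, or if a joint passes its speed limit or range.

ROBOT

A 6-joint arm with a two-finger parallel gripper is mounted at the origin on the work surface. World frame = base frame: x ahead of the robot, y to its left, z up, the work surface at z = 0. Lengths are in mm, angles in rad, forces in N, time in s.
With the tool pointing down it reaches from about 350 to 850 mm from the base axis. Payload 8.1 kg.
Tool frame: the origin (TCP) lies between the finger pads; the fingertips stand 8 mm ahead of it and the grasp point (between the pads) lies 11 mm behind it (r.tip_extent is the z of the fingertips in the tool frame, in mm); z points along the fingers, y is the line along which they close (so a half turn about z gives the same grasp; the last joint's range is limited). The gripper opens to 93 mm and grips with 3 to 60 N. Pads are 15 mm wide; open, the fingers measure 128 mm over their backs; the gripper's body (75 mm by 188 mm) begins 65 mm behind the grasp point.
Start: joints at [-1.203, 0.13, 1.488, -0, 1.523, -0.085], TCP at [262.511, -539.531, 226.635] pointing down, gripper open.
Joint ranges: [-2.96, 2.96], [-0.89, 2.26], [0.02, 2.5], [-1.34, 4.48], [0, 2.73], [-2.66, 2.66]. Speed limits (rad/s): [2.39, 2.39, 2.79, 3.14, 3.14, 3.14].

INTERFACE

Orientations are given as a unit quaternion [x, y, z, w].
In Python, from bench import r gives the robot as it stands.
- The arm moves only by the tool servo_tool, never from a script. Its argument "rows" is a list of rows, each a list of 6 numbers: the shift along the tool's x, y, z in units of 30 mm (1.0 is 30 mm), then the turn, a rotation vector about the tool's x, y, z in degrees. A call has 1 to 8 rows; each row is the pose to reach, as a shift and turn from the pose commanded when the call began, along the tool's axes at that moment; what a row does not reach only later rows make up. A row lasts 1/12 s, in which the tool goes at most 41.7 mm and 7.16 degrees, less where a joint would pass 70% of its speed; a pose out of reach is approached as far as the arm can. A call with a gripper value outside its range is refused whole. "fingers" is the closure, from -1 (fully open) to 1 (shut), set as the call begins (left out, the last holds). The fingers move at their own pace and stop on an object; "newtons" is the grip in N (left out, the last holds). Time passes only in rows, so rows that repeat a pose let the fingers close. It gives the time, the measured TCP pose, the force, the opening and the grip force at its end, in the units of the state.
- r.state(): the state, without advancing time (a new reading comes with each control period).
- r.camera(name): name is "scene" or "top" or "wrist"; returns a dict with "img" (384x512x3 uint8, red, green, blue), "z_map" (384x512 float32, mm along the optical axis (not along the pixel's ray), 0 where there is no reading), "fx", "fy", "cx", "cy" (pixels), "k1" (the pictures are not rectified: a ray, as slopes to the right and down, at radius r is drawn at 1 + k1 r^2 times it, then the intrinsics apply), "cam_to_world" (4x4, takes a point from camera to world coordinates). Camera axes: x right, y up, looking along -z (the intrinsics and any distortion apply to the point x, -y, -z); pixel columns grow to the right and rows downward; lengths in mm; the calibration is good to about 2 mm. A picture is of the moment at which its call begins.
- r.finish_job(): hands the job in; it is judged then, once.
The state is a dict: "time_s": time; "q": joint angles; "joint_velocities": joint speeds; "joint_torque": joint torques, N m; "eef_pos": TCP position; "eef_rot": TCP orientation; "contact_force": force on the tool from outside, world axes, zero at the start; "wrist_torque": the same for the moment, N m; "finger_gap": finger opening in mm; "grasp_force": force on a finger pad.
Only numpy, scipy, OpenCV 4.12 (cv2) and the standard library are available. Lean on these libraries where they do the work, as an engineer would, in place of code of your own. Each camera call takes 0.05 s, during which the arm holds its last target. There are 200 camera calls.

## Working session

There is one attempt and no reset: what is moved stays moved. The work goes in short steps, Python scripts to look and compute and a tool call to move; the robot and the scene stay as the last step left them, time stands still between calls to the robot, and variables do not carry over. Pictures are saved under pics/ and viewed, at most 10 in all, crops included, and the job is handed in when it is done.

Besides the shell and the picture viewer there is one more tool, called after ">>>" as name([rows], argument=value, ...), one row to a line, values as JSON. servo_tool: Moves the arm, as the interface text tells. Its arguments: {"type":"object","properties":{"rows":{"type":"array","items":{"type":"array","items":{"type":"number"}}},"fingers":{"type":"number"},"newtons":{"type":"number"}},"required":["rows"]}

```bash
mkdir -p pics; ls
cat > h.py <<'E'
import numpy as np, cv2
from bench import r
def shot(name,fn):
    c=r.camera(name); np.savez('pics/'+fn+'.npz',**{k:np.array(v) for k,v in c.items()})
    cv2.imwrite('pics/'+fn+'.png',c['img'][:,:,::-1]); return c
def load(fn): return dict(np.load('pics/'+fn+'.npz'))
def cloud(c):
    v,u=np.mgrid[0:384,0:512]
    xd=(u-c['cx'])/c['fx']; yd=(v-c['cy'])/c['fy']
    x,y=xd.copy(),yd.copy()
    for _ in range(8):
        f=1+c['k1']*(x*x+y*y); x,y=xd/f,yd/f
    z=c['z_map']; P=np.stack([x*z,-y*z,-z,np.ones_like(z)],-1)
    W=(P@np.array(c['cam_to_world']).T)[...,:3]; W[z<=0]=np.nan; return W
E
python3 - <<'E'
from h import *
a=shot('top','top0'); b=shot('scene','scene0')
cv2.imwrite('pics/t0.png',cv2.resize(a['img'][:,:,::-1],(800,600)))
print(r.tip_extent,a['cam_to_world'],b['cam_to_world'],r.state())
E
```

```text
pics
8.0 [[-8.31284023e-02  9.71958805e-01 -2.19967610e-01  4.23850598e+02]
 [-9.96538715e-01 -8.09652892e-02  1.88470721e-02  1.38418187e+01]
 [ 5.08836593e-04  2.20772966e-01  9.75325094e-01  9.56765897e+02]
 [ 0.00000000e+00  0.00000000e+00  0.00000000e+00  1.00000000e+00]] [[-1.59760712e-01 -7.57055526e-01  6.33516728e-01  1.01023219e+03]
 [ 9.86984096e-01 -1.34468303e-01  8.82081046e-02  5.12230140e+01]
 [ 1.84094863e-02  6.39363125e-01  7.68684516e-01  5.90768472e+02]
 [ 0.00000000e+00  0.00000000e+00  0.00000000e+00  1.00000000e+00]] {'time_s': 0.1, 'q': array([-1.20341602e+00,  1.31097291e-01,  1.48918914e+00, -5.04731720e-06,
        1.52297225e+00, -8.53976178e-02]), 'joint_velocities': array([-0.00061183, -0.00091471, -0.00250913, -0.00111342, -0.00027957,
       -0.00109354]), 'joint_torque': array([ 5.93928235e-04, -5.61342788e+01, -4.93093300e+01,  7.69709470e-02,
        2.91793764e-02, -6.67801464e-05]), 'eef_pos': array([ 262.31833118, -539.06259615,  225.67506393]), 'eef_rot': array([ 9.74482914e-01,  2.24460143e-01, -1.19554137e-04, -8.24389985e-04]), 'contact_force': array([ 0.55156764,  0.17407612, -0.3206178 ]), 'wrist_torque': array([-0.02934924,  0.03994159,  0.00795431]), 'grasp_force': 0.0, 'finger_gap': 92.9772298565886}
```

View pics/t0.png

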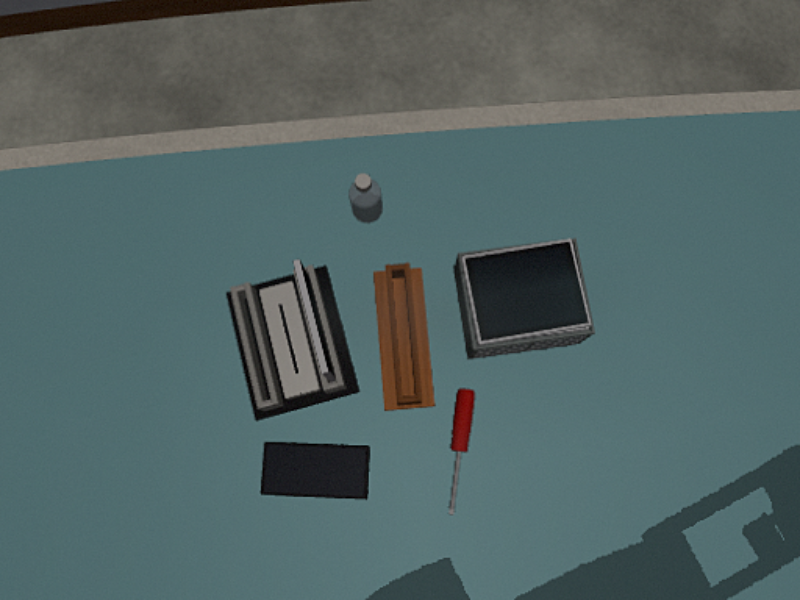

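View pics/scene0.png

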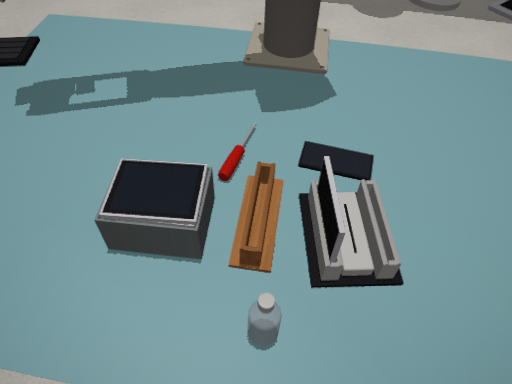

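The top view (800×600) shows the unit and stack at about (525,295), the cradle at (403,335), the dock at (292,340) with its empty slot on the left at (258,345), the phone at (315,470), the driver at (460,450) and the bottle at (365,195). Next I'll measure these from depth.

Run:
```python
from h import *
for fn in('top0','scene0'):
    c=load(fn); W=cloud(c); g=W.reshape(-1,3); g=g[~np.isnan(g).any(1)]
    b=g[(g[:,2]<15)&(g[:,0]>300)&(g[:,0]<750)&(abs(g[:,1])<300)]
    print(fn,'bench z',np.median(b[:,2]))
    def rect(n,zl,zh,xl,xh,yl,yh):
        s=g[(g[:,2]>zl)&(g[:,2]<zh)&(g[:,0]>xl)&(g[:,0]<xh)&(g[:,1]>yl)&(g[:,1]<yh)]
        if len(s)<5: print(n,len(s));return
        (cx,cy),(w,h),a=cv2.minAreaRect(s[:,:2].astype(np.float32))
        print(n,len(s),np.round([cx,cy,w,h,a],1),'zmed',np.median(s[:,2]).round(1))
    # blob listing above 40mm
    m=((W[...,2]>40)&(W[...,2]<200)).astype(np.uint8)
    n,l,st,ce=cv2.connectedComponentsWithStats(m)
    for i in range(1,n):
        if st[i,4]>60:
            s=W[l==i]; (cx,cy),(w,h),a=cv2.minAreaRect(s[:,:2].astype(np.float32))
            print('blob',st[i],np.round([cx,cy,w,h,a],1),'z',np.percentile(s[:,2],[5,50,95]).round(1))
            for zl,zh in((46,54.5),(54.5,62),(82,92),(93,102),(115,140)):
                t=s[(s[:,2]>zl)&(s[:,2]<zh)]
                if len(t)>25:
                    q=cv2.minAreaRect(t[:,:2].astype(np.float32)); print('   ',zl,zh,len(t),np.round([*q[0],*q[1],q[2]],1))
c=load('top0');i=c['img'][150:290,130:400,::-1]
cv2.imwrite('pics/crop0.png',cv2.resize(i,None,fx=2.9,fy=2.9,interpolation=cv2.INTER_CUBIC))
```

```text
top0 bench z 1.4882218615421152
blob [223 111  22  27 422] [784.5  42.2  38.7  45.    6.2] z [ 47.3  77.8 110.3]
    46 54.5 26 [771.5  42.5  40.3  12.7  88.3]
    82 92 53 [784.6  42.8  17.2  28.5   3.8]
blob [ 292  153   89   74 5205] [ 624.2 -160.7  134.7  162.7    3.1] z [ 70.9  98.2 101. ]
    46 54.5 67 [ 580.7 -132.1  203.8   98.5   55.1]
    54.5 62 61 [ 584.3 -129.9  206.3   98.9   53.4]
    82 92 594 [ 624.8 -160.9  133.   162.7    2.9]
    93 102 4086 [ 624.5 -159.1  121.3  150.5    4.6]
blob [ 188  166   33   84 1113] [608.6 119.4 172.6  28.4  11. ] z [ 49.5  59.9 129.6]
    46 54.5 220 [608.7 119.4 172.5  28.4  11. ]
    54.5 62 314 [608.5 119.2 172.   27.6  10.8]
    82 92 30 [603.8 113.6 139.4   7.2   8.1]
    115 140 394 [608.5 119.1 149.8   9.8  10.8]
blob [247 168  23  90 766] [5.924e+02 4.600e+00 1.907e+02 3.400e+01 2.000e-01] z [51.6 55.4 58.7]
    46 54.5 248 [5.924e+02 4.600e+00 1.907e+02 3.400e+01 2.000e-01]
    54.5 62 507 [5.919e+02 4.500e+00 1.896e+02 3.360e+01 1.000e-01]
blob [148 180  31  82 826] [591.3 208.6 173.5  29.6  11. ] z [43.2 54.7 58.6]
    46 54
[... 1056 characters left out ...]
.2    5.1]
blob [ 239  161   36   96 1176] [5.931e+02 4.700e+00 1.909e+02 3.420e+01 4.000e-01] z [43.2 55.3 58.2]
    46 54.5 324 [5.934e+02 4.700e+00 1.898e+02 3.410e+01 4.000e-01]
    54.5 62 747 [5.929e+02 4.900e+00 1.905e+02 3.380e+01 5.000e-01]
blob [ 359  179   42   91 1501] [591.1 207.8 173.9  30.1  10.8] z [41.5 54.2 57.9]
    46 54.5 527 [591.  207.8 173.8  30.1  10.8]
    54.5 62 706 [591.9 207.8 172.4  29.3  10.8]
blob [ 248  293   34   45 1137] [794.6  42.4  45.7  38.1  88.4] z [ 47.7  77.8 111.2]
    46 54.5 70 [804.3  45.3  18.2  44.3  11.3]
    54.5 62 67 [805.9  43.2  15.1  42.6   2. ]
    82 92 164 [794.7  42.8  21.8  27.9   7.7]
    93 102 33 [795.9  43.8  10.2  22.   12.1]
```

View pics/crop0.png

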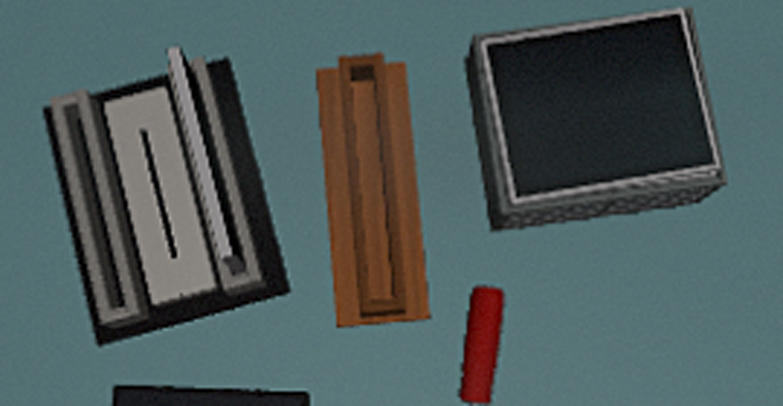

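```bash
cat >> h.py <<'E'
from scipy.spatial.transform import Rotation as R
def frame(z,x):
    "rotation with tool z along z, tool x near x"
    z=np.array(z,float)/np.linalg.norm(z); x=np.array(x,float); x=x-z*(x@z); x/=np.linalg.norm(x)
    return R.from_matrix(np.stack([x,np.cross(z,x),z],1))
def now():
    s=r.state(); return np.array(s['eef_pos']),R.from_quat(s['eef_rot'])
def plan(poses,cur=None):
    p,o=cur or now(); 
    for P,O in poses:
        P=np.array(P,float); d=o.inv().apply(P-p)/30; v=np.degrees((o.inv()*O).as_rotvec())
        print('row',np.round(d,3).tolist(),np.round(v,2).tolist(),'| rows>=',round(max(np.linalg.norm(d)*30/41.7,np.linalg.norm(v)/7.16),1))
        p,o=P,O
def d2(a): a=np.radians(a); return [np.cos(a),np.sin(a),0]
E
python3 - <<'E'
from h import *
D=frame([0,0,-1],d2(3.3))
plan([([705,-154.4,160],D),([705,-154.4,101.5],D),([656.7,-157.2,101.5],D)])
E
```

```text
row [18.878, -5.071, 2.2] [-0.1, 0.01, 22.64] | rows>= 14.2
row [0.0, 0.0, 1.95] [0.0, 0.0, 0.0] | rows>= 1.4
row [-1.613, 0.001, 0.0] [0.0, 0.0, 0.0] | rows>= 1.2
```

>>> servo_tool([
  [10.6,-2.85,0,0,0,12.7],
  [10.6,-2.85,0,0,0,12.7],
  [10.6,-2.85,0,0,0,12.7],
  [10.6,-2.85,0,0,0,12.7],
  [10.6,-2.85,0,0,0,12.7],
  [10.6,-2.85,0,0,0,12.7],
  [10.6,-2.85,0,0,0,12.7],
  [10.6,-2.85,0,0,0,12.7],
], fingers=-1)

```text
time_s: 0.77
eef_pos: [512.3, -321.5, 226.2]
eef_rot: [0.993, 0.115, -0.0, -0.0]
contact_force: [-0.4, -0.5, 0.0]
finger_gap: 92.8
grasp_force: 0.0
```

Run:
```python
from h import *
D=frame([0,0,-1],d2(3.3))
plan([([705,-154.4,170],D)]); print(r.state()['q'])
```

```text
row [7.53, -3.947, 1.874] [-0.03, 0.02, 9.96] | rows>= 6.3
[-6.45312931e-01  1.44127998e-01  1.47398329e+00  1.75275879e-04
  1.52411590e+00  6.94079072e-01]
```

>>> servo_tool([
  [7.53,-3.95,1.87,0,0,10],
  [7.53,-3.95,1.87,0,0,10],
  [7.53,-3.95,1.87,0,0,10],
  [7.53,-3.95,1.87,0,0,10],
  [7.53,-3.95,1.87,0,0,10],
  [7.53,-3.95,1.87,0,0,10],
  [7.53,-3.95,1.87,0,0,10],
  [7.53,-3.95,1.87,0,0,10],
])

```text
time_s: 1.43
eef_pos: [704.6, -152.7, 167.5]
eef_rot: [1.0, 0.03, -0.002, -0.001]
contact_force: [0.8, -0.4, 0.4]
finger_gap: 92.7
grasp_force: 0.0
```

Run:
```python
from h import *
D=frame([0,0,-1],d2(3.3))
plan([([705,-154.4,101.5],D)]); print(r.state()['q'])
```

```text
row [0.015, 0.063, 2.2] [-0.11, 0.18, 0.18] | rows>= 1.6
[-2.84831213e-01  4.90837845e-01  1.16182785e+00  8.03332369e-04
  1.49256304e+00  1.22516328e+00]
```

>>> servo_tool([
  [0,0,1,0,0,0],
  [0,0,1.8,0,0,0],
  [0,0,2.18,0,0,0],
  [0,0,2.18,0,0,0],
  [0,0,2.18,0,0,0],
  [0,0,2.18,0,0,0],
])

```text
time_s: 1.93
eef_pos: [704.5, -157.5, 107.3]
eef_rot: [1.0, 0.028, 0.001, 0.0]
contact_force: [0.1, -0.7, 0.4]
finger_gap: 93.0
grasp_force: 0.0
```

>>> servo_tool([
  [0,0,0,0,0,0],
  [0,0,0,0,0,0],
  [0,0,0,0,0,0],
])

```text
time_s: 2.18
eef_pos: [704.6, -156.7, 106.8]
eef_rot: [1.0, 0.028, 0.001, 0.0]
contact_force: [1.1, 0.5, -0.1]
finger_gap: 92.8
grasp_force: 0.0
```

>>> servo_tool([
  [0,0,0.17,0,0,0],
  [0,0,0.17,0,0,0],
  [0,0,0.17,0,0,0],
  [0,0,0.17,0,0,0],
])

```text
time_s: 2.52
eef_pos: [703.6, -156.3, 99.7]
eef_rot: [1.0, 0.028, -0.0, -0.0]
contact_force: [-0.0, -0.2, 0.2]
finger_gap: 92.7
grasp_force: 0.0
```

Run:
```python
from h import *
D=frame([0,0,-1],d2(3.3))
print(r.state()['eef_pos'],r.state()['contact_force'])
plan([([705,-157,101.7],D),([656.7,-159.2,101.7],D)])
```

```text
[ 703.63217266 -156.30667208   99.69637255] [-0.01652451 -0.23117716  0.15975241]
row [0.044, 0.026, -0.067] [-0.01, 0.03, -0.05] | rows>= 0.1
row [-1.612, -0.019, 0.0] [0.0, 0.0, 0.0] | rows>= 1.2
```

>>> servo_tool([
  [0,0,-0.05,0,0,0],
  [-0.2,0,-0.05,0,0,0],
  [-0.4,0,-0.05,0,0,0],
  [-0.6,0,-0.05,0,0,0],
  [-0.8,0,-0.05,0,0,0],
  [-1.0,0,-0.05,0,0,0],
  [-1.0,0,-0.05,0,0,0],
])

```text
time_s: 3.1
eef_pos: [672.5, -158.3, 101.6]
eef_rot: [1.0, 0.028, -0.0, -0.0]
contact_force: [-0.8, -0.1, 0.1]
finger_gap: 93.1
grasp_force: 0.0
```

>>> servo_tool([
  [-0.1,0,0,0,0,0],
  [-0.2,0,0,0,0,0],
  [-0.3,0,0,0,0,0],
  [-0.4,0,0,0,0,0],
  [-0.5,0,0,0,0,0],
  [-0.57,0,0,0,0,0],
  [-0.57,0,0,0,0,0],
  [-0.57,0,0,0,0,0],
])

```text
time_s: 3.77
eef_pos: [656.3, -159.1, 101.4]
eef_rot: [1.0, 0.028, -0.0, -0.0]
contact_force: [0.2, 0.1, 0.3]
finger_gap: 92.6
grasp_force: 0.0
```

Run:
```python
from h import *
for _ in range(1):
    print(r.state()['eef_pos'])
c=shot('scene','scene1');W=cloud(c);t=W[120:240,60:240].reshape(-1,3)
t=t[(t[:,2]>94)&(t[:,2]<103)]
print(len(t),cv2.minAreaRect(t[:,:2].astype(np.float32)),np.percentile(t[:,0],[.5,50,99.5]),np.percentile(t[:,2],[5,50,95]))
cv2.imwrite('pics/s1.png',cv2.resize(c['img'][80:300,40:330,::-1],None,fx=2.7,fy=2.7))
```

```text
[ 656.31123667 -159.13186025  101.37706728]
2048 ((597.6053466796875, -158.385009765625), (137.78204345703125, 149.70350646972656), 3.3785133361816406) [527.02391836 623.17254218 668.80412035] [ 96.54145824  99.13608279 100.67840834]
```

View pics/s1.png

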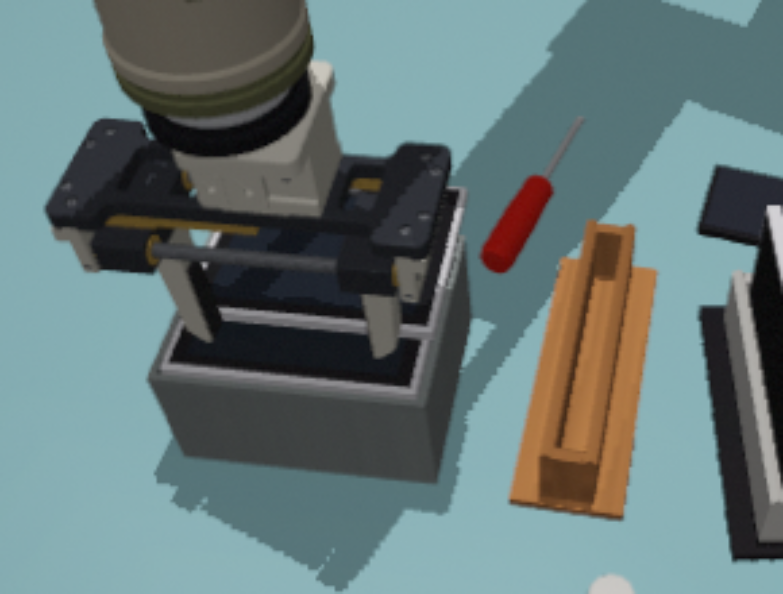

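Seen from the far side, both fingers push the tablet's far edge. Its near edge is now at x≈527, about 31 mm out over the unit, and it lies flat. Next I lift off and begin swinging the wrist round.

>>> servo_tool([
  [0.3,0,0,0,0,0],
  [0.3,0,-1.5,0,0,0],
  [0.3,0,-3,0,0,0],
  [0,0,-5,0,0,0],
  [-1,0,-6.5,0,0,0],
  [-2.5,0,-8,0,0,0],
  [-4,1,-8.5,0,0,0],
  [-5,2,-8.5,0,0,0],
])

```text
time_s: 4.48
eef_pos: [553.8, -196.3, 339.8]
eef_rot: [1.0, 0.03, 0.002, 0.001]
contact_force: [0.7, -1.0, -0.1]
finger_gap: 93.0
grasp_force: 0.0
```

Run:
```python
from h import *
s=r.state(); print(s['q'],s['eef_pos'])
O=frame([0,1,0],[0,0,1]); p,o=now()
print(np.degrees((o.inv()*O).as_rotvec()))
O2=frame([0,.7,-.7],d2(45)); print(np.degrees((o.inv()*O2).as_rotvec()))
```

```text
[-4.28162001e-01  7.40212716e-02  1.34443232e+00  4.40148109e-04
  1.71863186e+00  1.08326090e+00] [ 553.79042846 -196.29180129  339.83025537]
[ 66.94895825  70.74768532 -66.54721715]
[ 43.14553921  14.88943199 -30.08491416]
```

>>> servo_tool([
  [0,0,0,33,35,-33],
  [0,0,0,33,35,-33],
  [0,0,0,33,35,-33],
  [0,0,0,33,35,-33],
  [0,0,0,33,35,-33],
  [0,0,0,33,35,-33],
  [0,0,0,33,35,-33],
  [0,0,0,33,35,-33],
])

```text
time_s: 5.15
eef_pos: [553.4, -198.1, 336.9]
eef_rot: [0.868, 0.297, 0.282, -0.28]
contact_force: [-0.3, 0.0, -1.9]
finger_gap: 93.0
grasp_force: 0.0
```

```bash
cat > kin.py <<'E'
from h import *
import json,os
from scipy.optimize import least_squares
def fk(q,k):
    a1,d1,L2,L3,e,dt,lat=k
    R1=R.from_euler('z',q[0]); R2=R1*R.from_euler('y',q[1]); R3=R2*R.from_euler('y',q[2]); R6=R3*R.from_euler('z',q[3])*R.from_euler('y',q[4])*R.from_euler('z',q[5]+np.pi/2*k0)
    return R1.apply([a1,lat,d1])+R2.apply([0,0,L2])+R3.apply([e,0,L3])+R6.apply([0,0,dt]),R6
k0=1
def rec():
    D=json.load(open('log.json')) if os.path.exists('log.json') else []
    s=r.state(); D.append([list(map(float,s['q'])),list(map(float,s['eef_pos'])),list(map(float,s['eef_rot']))]); json.dump(D,open('log.json','w')); return D
E
python3 - <<'E'
from kin import *
json.dump([[[-1.203416,.1310973,1.489189,0,1.522972,-.0853976],[262.318,-539.063,225.675],[.974483,.22446,-.00012,-.000824]],[[-.64531,.144128,1.473983,0,1.524116,.694079],[512.3,-321.5,226.2],[.99336,.115,0,0]],[[-.284831,.490838,1.161828,.0008,1.492563,1.225163],[704.6,-152.7,167.5],[.99955,.03,-.002,-.001]],[[-.428162,.0740213,1.344432,.00044,1.718632,1.083261],[553.79,-196.29,339.83],[.99955,.03,.002,.001]]],open('log.json','w'))
D=rec(); print(D[-1])
res=lambda k:np.concatenate([fk(q,k)[0]-p for q,p,_ in D])
s=least_squares(res,[50,400,400,400,0,250,-50]); print(s.x.round(1),res(s.x).round(1), np.linalg.svd(s.jac)[1].round(3))
for q,p,o in D: print(np.degrees((fk(q,s.x)[1].inv()*R.from_quat(o)).as_rotvec()).round(1))
E
```

```text
[[-0.8749757689473998, 0.1798798663616161, 1.4451815942976496, 0.762203526729534, 1.8297936607529808, 0.11881104329056712], [553.4336621733993, -198.0737218619292, 336.9109029603602], [0.8681832700784592, 0.2973103848100279, 0.2823640391470089, -0.27952619561782155]]
[-1.000e-01  3.181e+02  3.690e+02  5.535e+02  6.160e+01  3.695e+02
  5.120e+01] [ 0.   0.  -0.  -0.  -0.1  0.   0.   0.1  0.   0.   0.   0.   0.   0.
 -0. ] [4.407 3.167 2.251 0.632 0.231 0.134 0.124]
[ 0. -0.  0.]
[-0.   0.   0.1]
[ 0. -0.  0.]
[-0. -0. -0.]
[ 0.  0. -0.]
```

```bash
cat >> kin.py <<'E'
def fitk():
    D=json.load(open('log.json')); res=lambda k:np.concatenate([fk(q,k)[0]-p for q,p,_ in D])
    return least_squares(res,[0,318,369,553,61,369,51]).x
LO=np.array([-2.96,-.89,.02,-1.34,0,-2.66]);HI=np.array([2.96,2.26,2.5,4.48,2.73,2.66])
def ik(P,O,q0,k):
    f=lambda q:np.concatenate([(fk(q,k)[0]-P)/100,2*(fk(q,k)[1].inv()*O).as_rotvec()])
    s=least_squares(f,np.clip(q0,LO+.01,HI-.01),bounds=(LO,HI)); return s.x,np.linalg.norm(s.fun)
E
python3 - <<'E'
from kin import *
k=fitk(); q=np.array(r.state()['q'])
u=np.array(d2(3.3)); U=np.array([625.3,-160.7,0]); 
for th in (5,7,10):
  t=np.radians(th); z=u*np.cos(t)-[0,0,np.sin(t)]
  O=frame(z,[0.0575,-.998,0])
  P=U+u*(-66-31-.5+26-8)+np.array([0,0,93.5+8*np.sin(t)-0])
  for q0 in ([-.4,.1,2.2,3.1,.9,0],[-.4,-.5,2.3,2.8,.9,.3]):
    x,e=ik(P,O,q0,k); print(th,P.round(1),x.round(3),round(e,4))
  zb=P-z*76
  print('body low z', zb[2]-94*np.cos(t))
# waypoint: above/back
for P in ([450,-200,250],[480,-165,300],[480,-165,150],[480,-165,93]):
  print(P,[v.round(3) if hasattr(v,'round') else v for v in ik(np.array(P),O,[-.4,.1,2.2,3.1,.9,0],k)])
E
```

```text
5 [ 545.9 -165.3   94.2] [-1.007  0.331  2.458  2.023  1.32   0.317] 0.0
5 [ 545.9 -165.3   94.2] [-1.007  0.331  2.458  2.023  1.32   0.317] 0.0
body low z 7.178780770179202
7 [ 545.9 -165.3   94.5] [-1.002  0.268  2.478  2.005  1.267  0.36 ] 0.0
7 [ 545.9 -165.3   94.5] [-1.002  0.268  2.478  2.005  1.267  0.36 ] 0.0
body low z 10.437686591748133
10 [ 545.9 -165.3   94.9] [-0.995  0.181  2.5    1.967  1.193  0.43 ] 0.01
10 [ 545.9 -165.3   94.9] [-0.995  0.181  2.5    1.967  1.193  0.43 ] 0.01
body low z 15.514518140874586
[450, -200, 250] [array([-1.408, -0.367,  2.5  ,  1.395,  1.515,  1.036]), np.float64(0.339)]
[480, -165, 300] [array([-1.261, -0.609,  2.5  ,  1.377,  1.427,  1.308]), np.float64(0.411)]
[480, -165, 150] [array([-1.284,  0.076,  2.5  ,  1.591,  1.42 ,  0.589]), np.float64(0.328)]
[480, -165, 93] [array([-1.273,  0.274,  2.5  ,  1.69 ,  1.387,  0.378]), np.float64(0.18)]
```

```bash
cat >> kin.py <<'E'
def ori(yaw,down):
    "tool pointing at yaw (deg), pitched down by deg, tool y in the vertical plane"
    a,b=np.radians([yaw,down]); z=[np.cos(a)*np.cos(b),np.sin(a)*np.cos(b),-np.sin(b)]
    return frame(z,[np.sin(a),-np.cos(a),0])
E
python3 - <<'E'
from kin import *
k=fitk(); u=np.array(d2(3.3)); U=np.array([625.3,-160.7,0])
edge=U+u*(-97)+[0,0,93.5]   # middle of near edge
edge=edge+np.array([-u[1],u[0],0])*1.5
for psi in (20,28,35):
  O=ori(psi,6); z=O.apply([0,0,1]); q=[-.9,.3,2.3,1.9,1.3,.4]
  tip=25/np.cos(np.radians(psi-3.3))-2
  P=edge+z*(tip-8)-[0,0,z[2]*0]; P[2]=93.5+(8-10)*np.sin(np.radians(6))
  print(psi)
  for n,Q in (('grip',P),('off',P-z*50),('up',P+[0,0,40]),('offup',P-z*50+[0,0,150]),('sw',np.array([470,-230,300]))):
    x,e=ik(Q,O,q,k); print('  ',n,Q.round(1),x.round(2),round(e,4)); q=x
  for yw,dn,Q in ((50,5,[470,-230,330]),(70,5,[470,-230,350]),(90,5,[470,-230,350]),(90,45,[500,-200,350]),(90,90,[560,-120,330])):
    x,e=ik(np.array(Q),ori(yw,dn),q,k); print('   sw',yw,dn,x.round(2),round(e,4)); q=x
E
```

```text
20
   grip [ 543.4 -159.3   93.3] [-1.11  0.42  2.26  1.62  1.43  0.46] 0.0
   off [ 496.7 -176.3   98.5] [-1.26  0.39  2.29  1.49  1.49  0.47] 0.0
   up [ 543.4 -159.3  133.3] [-1.11  0.28  2.3   1.61  1.42  0.56] 0.0
   offup [ 496.7 -176.3  248.5] [-1.26 -0.16  2.41  1.47  1.53  0.89] 0.0
   sw [ 470 -230  300] [-1.37 -0.18  2.3   1.4   1.64  1.01] 0.0
   sw 50 5 [-1.23  0.27  1.78  1.22  1.99  0.99] 0.0
   sw 70 5 [-1.11  0.5   1.45  1.14  2.22  1.01] 0.0
   sw 90 5 [-0.97  0.72  1.13  1.06  2.44  1.  ] 0.0
   sw 90 45 [-0.82  0.34  1.21  0.6   2.13  0.93] 0.0
   sw 90 90 [-0.3   0.04  1.4   0.    1.7   1.27] 0.0
28
   grip [ 543.8 -156.6   93.3] [-1.11  0.49  2.14  1.49  1.49  0.52] 0.0
   off [ 499.9 -180.    98.5] [-1.24  0.47  2.15  1.38  1.56  0.52] 0.0
   up [ 543.8 -156.6  133.3] [-1.11  0.36  2.18  1.49  1.5   0.6 ] 0.0
   offup [ 499.9 -180.   248.5] [-1.24  0.01  2.25  1.39  1.62  0.87] 0.0
   sw [ 470 -230  300] [-1.34 -0.03  2.16  1.34  1.73  0.97] 0.0
   sw 50 5 [-1.23  0.27  1.78  1.22  1.99  0.99] 0.0
   sw 70 5 [-1.11  0.5   1.45  1.14  2.22  1.01] 0.0
   sw 90 5 [-0.97  0.72  1.13  1.06  2.44  1.  ] 0.0
   sw 90 45 [-0.82  0.34  1.21  0.6   2.13  0.93] 0.0
   sw 90 90 [-0.3   0.04  1.4   0.    1.7   1.27] 0.0
35
   grip [ 544.2 -153.7   93.3] [-1.1   0.55  2.03  1.4   1.56  0.56] 0.0
   off [ 503.4 -182.3   98.5] [-1.21  0.54  2.03  1.3   1.62  0.56] 0.0
   up [ 544.2 -153.7  133.3] [-1.1   0.43  2.07  1.4   1.57  0.63] 0.0
   offup [ 503.4 -182.3  248.5] [-1.21  0.13  2.12  1.33  1.7   0.86] 0.0
   sw [ 470 -230  300] [-1.31  0.09  2.04  1.29  1.81  0.96] 0.0
   sw 50 5 [-1.23  0.27  1.78  1.22  1.99  0.99] 0.0
   sw 70 5 [-1.11  0.5   1.45  1.14  2.22  1.01] 0.0
   sw 90 5 [-0.97  0.72  1.13  1.06  2.44  1.  ] 0.0
   sw 90 45 [-0.82  0.34  1.21  0.6   2.13  0.93] 0.0
   sw 90 90 [-0.3   0.04  1.4  -0.    1.7   1.27] 0.0
```

```bash
cat >> kin.py <<'E'
def check(poses,n=6):
    "IK along straight paths from now; prints joint values, tool direction"
    k=fitk(); p,o=now(); q=np.array(r.state()['q'])
    for P,O in poses:
        P=np.array(P,float); v=(o.inv()*O).as_rotvec()
        for t in np.linspace(0,1,n+1)[1:]:
            x,e=ik(p+(P-p)*t,o*R.from_rotvec(v*t),q,k); print('  ',x.round(2),round(e,3),(o*R.from_rotvec(v*t)).apply([0,0,1]).round(2)); q=x
        p,o=P,O
E
python3 - <<'E'
from kin import *
T=[([497,-176,248.5],ori(20,6)),([497,-176,98.5],ori(20,6)),([543.4,-159.3,93.3],ori(20,6))]
plan(T);check(T,4)
E
```

```text
row [-2.92, -0.823, 1.888] [9.22, 57.41, 77.5] | rows>= 13.5
row [0.0, 4.973, 0.523] [0.0, 0.0, 0.0] | rows>= 3.6
row [0.006, 0.001, 1.653] [0.0, 0.0, 0.0] | rows>= 1.2
   [-0.99  0.15  1.64  0.96  1.79  0.31] 0.0 [ 0.48  0.72 -0.5 ]
   [-1.1   0.1   1.88  1.14  1.73  0.49] 0.0 [ 0.66  0.68 -0.32]
   [-1.19  0.    2.14  1.3   1.65  0.67] 0.0 [ 0.82  0.55 -0.18]
   [-1.26 -0.16  2.41  1.47  1.53  0.89] 0.0 [ 0.93  0.34 -0.1 ]
   [-1.26 -0.03  2.39  1.47  1.52  0.78] 0.0 [ 0.93  0.34 -0.1 ]
   [-1.26  0.11  2.37  1.48  1.51  0.67] 0.0 [ 0.93  0.34 -0.1 ]
   [-1.26  0.25  2.33  1.49  1.5   0.56] 0.0 [ 0.93  0.34 -0.1 ]
   [-1.26  0.39  2.29  1.49  1.49  0.47] 0.0 [ 0.93  0.34 -0.1 ]
   [-1.22  0.4   2.28  1.53  1.48  0.47] 0.0 [ 0.93  0.34 -0.1 ]
   [-1.18  0.41  2.27  1.56  1.46  0.47] 0.0 [ 0.93  0.34 -0.1 ]
   [-1.15  0.41  2.27  1.59  1.44  0.47] 0.0 [ 0.93  0.34 -0.1 ]
   [-1.11  0.42  2.26  1.62  1.43  0.46] 0.0 [ 0.93  0.34 -0.1 ]
```

>>> servo_tool([
  [-1.46,-0.41,0.94,4.6,28.7,38.7],
  [-1.46,-0.41,0.94,4.6,28.7,38.7],
  [-1.46,-0.41,0.94,4.6,28.7,38.7],
  [-1.46,-0.41,0.94,4.6,28.7,38.7],
  [-1.46,-0.41,0.94,4.6,28.7,38.7],
  [-1.46,-0.41,0.94,4.6,28.7,38.7],
  [-1.46,-0.41,0.94,4.6,28.7,38.7],
  [-1.46,-0.41,0.94,4.6,28.7,38.7],
])

```text
time_s: 5.82
eef_pos: [524.1, -185.6, 289.6]
eef_rot: [0.81, -0.076, 0.363, -0.454]
contact_force: [-0.2, 0.6, -0.6]
finger_gap: 93.2
grasp_force: 0.0
```

Run:
```python
from kin import *
plan([([497,-176,248.5],ori(20,6))])
```

```text
row [-1.511, 0.714, 0.07] [4.94, 28.59, 38.17] | rows>= 6.7
```

>>> servo_tool([
  [-1.5,0.7,0.07,4.9,28.6,38.2],
  [-1.5,0.7,0.07,4.9,28.6,38.2],
  [-1.5,0.7,0.07,4.9,28.6,38.2],
  [-1.5,0.7,0.07,4.9,28.6,38.2],
  [-1.5,0.7,0.07,4.9,28.6,38.2],
  [-1.5,0.7,0.07,4.9,28.6,38.2],
  [-1.5,0.7,0.07,4.9,28.6,38.2],
  [-1.5,0.7,0.07,4.9,28.6,38.2],
])

```text
time_s: 6.48
eef_pos: [498.1, -175.4, 250.2]
eef_rot: [0.611, -0.424, 0.385, -0.547]
contact_force: [-0.1, 0.9, 0.0]
finger_gap: 93.0
grasp_force: 0.0
```

Run:
```python
from kin import *
rec()
plan([([497,-176,98.5],ori(20,6))]);print(fitk().round(1))
c=shot('scene','scene2');W=cloud(c);t=W[120:260,60:240].reshape(-1,3)
t=t[(t[:,2]>94)&(t[:,2]<103)&(t[:,0]<690)]
q=cv2.minAreaRect(t[:,:2].astype(np.float32));print(q,np.median(t[:,2]))
cv2.imwrite('pics/s2.png',cv2.resize(c['img'][40:300,40:330,::-1],None,fx=2.3,fy=2.3))
```

```text
row [-0.024, 5.033, 0.489] [0.02, 0.16, 0.36] | rows>= 3.6
[  0.  318.2 369.1 553.4  61.6 369.5  51.2]
((587.2950439453125, -159.32601928710938), (123.20361328125, 151.12060546875), 3.626392126083374) 99.27423220136876
```

View pics/s2.png

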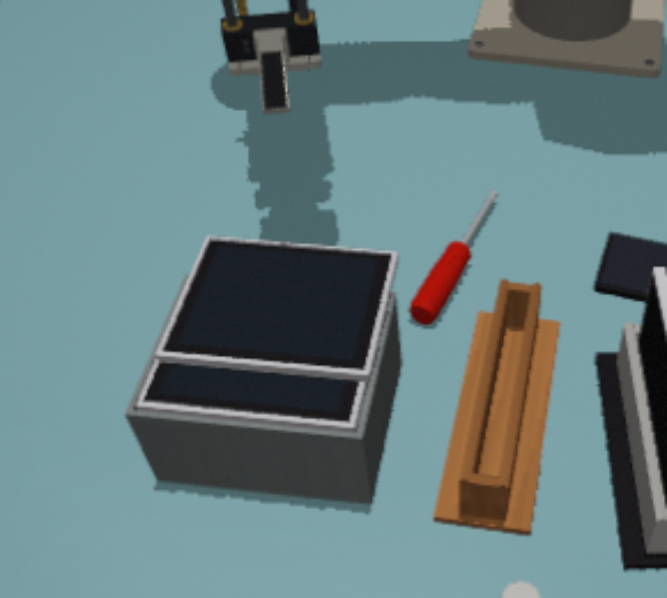

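The tablet lies flat with its centre at about (587,-159) and its near edge at x≈528. The open gripper waits at the same y, clear of the driver. Next I lower it in front of the overhang.

>>> servo_tool([
  [0,1.2,0.12,0,0,0],
  [0,2.4,0.24,0,0,0],
  [0,3.6,0.36,0,0,0],
  [0,4.4,0.43,0,0.2,0.3],
  [0,5,0.48,0,0.2,0.3],
  [0,5,0.48,0,0.2,0.3],
  [0,5,0.48,0,0.2,0.3],
  [0,5,0.48,0,0.2,0.3],
])

```text
time_s: 7.2
eef_pos: [498.2, -179.7, 101.4]
eef_rot: [0.61, -0.424, 0.386, -0.547]
contact_force: [-0.4, 1.0, -0.5]
finger_gap: 92.8
grasp_force: 0.0
```

>>> servo_tool([
  [0,0,0,0,0,0],
  [0,0,0,0,0,0],
])

```text
time_s: 7.37
eef_pos: [498.0, -179.6, 101.7]
eef_rot: [0.61, -0.424, 0.386, -0.547]
contact_force: [0.2, 0.6, 0.3]
finger_gap: 92.7
grasp_force: 0.0
```

Run:
```python
from kin import *
print(r.state()['eef_pos'])
plan([([543,-160.3,93.3],ori(20,6))])
```

```text
[ 498.02318909 -179.55420837  101.74149989]
row [-0.092, 0.11, 1.649] [-0.02, -0.04, 0.42] | rows>= 1.2
```

>>> servo_tool([
  [-0.09,0.11,0.5,0,0,0],
  [-0.09,0.11,1,0,0,0],
  [-0.09,0.11,1.4,0,0,0],
  [-0.09,0.11,1.63,0,0,0],
  [-0.09,0.11,1.63,0,0,0],
  [-0.09,0.11,1.63,0,0,0],
  [-0.09,0.11,1.63,0,0,0],
])

```text
time_s: 7.95
eef_pos: [542.0, -159.9, 92.4]
eef_rot: [0.609, -0.425, 0.385, -0.547]
contact_force: [-0.3, 0.1, 0.3]
finger_gap: 93.3
grasp_force: 0.0
```

Run:
```python
from kin import *
print(r.state()['eef_pos'])
plan([([543,-160.3,93.3],ori(20,6))])
```

```text
[ 541.9615144  -159.92904383   92.36784703]
row [0.024, -0.034, 0.025] [-0.02, -0.05, 0.24] | rows>= 0.0
```

>>> servo_tool([
  [0,0,0.02,0,0,0],
  [0,0,0.02,0,0,0],
  [0,0,0.02,0,0,0],
  [0,0,0.02,0,0,0],
  [0,0,0.02,0,0,0],
  [0,0,0.02,0,0,0],
  [0,0,0.02,0,0,0],
  [0,0,0.02,0,0,0],
], fingers=1, newtons=6)

```text
time_s: 8.62
eef_pos: [542.7, -159.5, 91.9]
eef_rot: [0.609, -0.425, 0.385, -0.547]
contact_force: [-0.6, 0.2, 0.3]
finger_gap: 44.5
grasp_force: 0.0
```

>>> servo_tool([
  [0,0,0,0,0,0],
  [0,0,0,0,0,0],
  [0,0,0,0,0,0],
  [0,0,0,0,0,0],
  [0,0,0,0,0,0],
  [0,0,0,0,0,0],
])

```text
time_s: 9.12
eef_pos: [542.9, -159.5, 93.0]
eef_rot: [0.609, -0.425, 0.386, -0.548]
contact_force: [2.2, 0.8, 6.8]
finger_gap: 11.3
grasp_force: 5.9
```

>>> servo_tool([
  [0,-0.05,0,0,0,0],
  [0,-0.12,-0.01,0,0,0],
  [0,-0.2,-0.02,0,0,0],
  [0,-0.3,-0.03,0,0,0],
  [0,-0.4,-0.04,0,0,0],
  [0,-0.4,-0.04,0,0,0],
], newtons=10)

```text
time_s: 9.62
eef_pos: [542.8, -159.6, 104.4]
eef_rot: [0.609, -0.425, 0.385, -0.547]
contact_force: [0.2, 0.3, -1.4]
finger_gap: 9.1
grasp_force: 10.0
```

>>> servo_tool([
  [0,-0.1,-0.01,0,0,0],
  [0,-0.2,-0.02,0,0,0],
  [0,-0.2,-0.02,0,0,0],
  [0,-0.2,-0.02,0,0,0],
], newtons=50)

```text
time_s: 9.95
eef_pos: [542.7, -159.4, 109.9]
eef_rot: [0.609, -0.426, 0.385, -0.547]
contact_force: [0.2, 0.5, -2.5]
finger_gap: 8.7
grasp_force: 49.9
```

Run:
```python
from kin import *
T=[([543,-160,190],ori(20,6)),([470,-230,300],ori(35,6)),([470,-230,350],ori(70,6)),([480,-220,370],ori(90,30))]
plan(T);check(T,2)
```

```text
row [0.032, -2.657, -0.278] [0.02, -0.06, 0.2] | rows>= 1.9
row [1.36, -3.324, -3.451] [-0.0, -14.92, -1.57] | rows>= 3.6
row [-0.0, -1.658, -0.174] [0.0, -34.81, -3.66] | rows>= 4.9
row [0.199, -0.708, 0.355] [-23.75, -19.16, -6.23] | rows>= 4.4
   [-1.11  0.22  2.32  1.6   1.42  0.61] 0.0 [ 0.93  0.34 -0.1 ]
   [-1.11  0.07  2.35  1.58  1.42  0.72] 0.0 [ 0.93  0.34 -0.1 ]
   [-1.24  0.05  2.22  1.4   1.61  0.86] 0.0 [ 0.88  0.46 -0.1 ]
   [-1.31  0.09  2.04  1.29  1.81  0.96] 0.0 [ 0.81  0.57 -0.1 ]
   [-1.22  0.3   1.74  1.19  2.01  0.98] 0.0 [ 0.61  0.79 -0.1 ]
   [-1.11  0.49  1.45  1.13  2.22  1.01] 0.0 [ 0.34  0.93 -0.1 ]
   [-1.02  0.48  1.29  0.96  2.25  0.99] 0.0 [ 0.17  0.94 -0.31]
   [-0.92  0.48  1.14  0.78  2.29  0.94] 0.0 [ 0.    0.87 -0.5 ]
```

>>> servo_tool([
  [0,-0.3,-0.03,0,0,0],
  [0,-0.8,-0.08,0,0,0],
  [0,-1.4,-0.15,0,0,0],
  [0,-2.1,-0.22,0,0,0],
  [0,-2.6,-0.27,0,0,0],
  [0,-2.8,-0.29,0,0,0],
  [0,-2.8,-0.29,0,0,0],
])

```text
time_s: 10.53
eef_pos: [542.9, -159.5, 195.5]
eef_rot: [0.61, -0.425, 0.386, -0.547]
contact_force: [-0.5, -0.2, -3.8]
finger_gap: 8.8
grasp_force: 49.9
```

>>> servo_tool([
  [0.1,-0.3,-0.3,0,-1.5,0],
  [0.4,-0.9,-0.9,0,-4,-0.4],
  [0.7,-1.6,-1.7,0,-7,-0.7],
  [1.0,-2.4,-2.5,0,-11,-1.1],
  [1.25,-3,-3.1,0,-14,-1.4],
  [1.36,-3.3,-3.45,0,-15,-1.6],
  [1.36,-3.3,-3.45,0,-15,-1.6],
  [1.36,-3.3,-3.45,0,-15,-1.6],
])

```text
time_s: 11.2
eef_pos: [469.5, -229.3, 302.6]
eef_rot: [0.66, -0.343, 0.31, -0.593]
contact_force: [0.7, 0.6, -2.5]
finger_gap: 8.8
grasp_force: 49.9
```

>>> servo_tool([
  [0,-0.1,0,0,-2,-0.2],
  [0,-0.4,0,0,-7,-0.7],
  [0,-0.7,-0.1,0,-13,-1.4],
  [0,-1,-0.1,0,-19,-2],
  [0,-1.3,-0.15,0,-25,-2.6],
  [0,-1.5,-0.17,0,-30,-3.2],
  [0,-1.65,-0.17,0,-34,-3.6],
  [0,-1.65,-0.17,0,-34.8,-3.7],
])

```text
time_s: 11.87
eef_pos: [470.8, -227.2, 352.3]
eef_rot: [0.733, -0.126, 0.115, -0.659]
contact_force: [-0.8, 0.5, -3.0]
finger_gap: 8.3
grasp_force: 49.9
```

```bash
cat >> kin.py <<'E'
def ocr(yaw,tilt,flip=0):
    "tool down, tablet long edge at yaw, tool tilted by tilt so z leans to -edge"
    t=np.radians(tilt); e=np.array(d2(yaw)); z=-np.sin(t)*e-np.cos(t)*np.array([0,0,1])
    return frame(z,np.cos(t)*e-np.sin(t)*np.array([0,0,1]))
E
python3 - <<'E'
from kin import *
print(r.state()['eef_pos'],r.state()['q'].round(2),r.state()['finger_gap'])
T=[([480,-220,370],ori(90,30)),([530,-120,350],ori(90,70)),([580,0,320],ocr(0.3,16.7))]
plan(T);check(T,2)
E
```

```text
[ 470.78725878 -227.17986077  352.2620694 ] [-1.1   0.49  1.45  1.13  2.22  1.01] 8.349406663963
row [0.21, -0.622, 0.265] [-23.69, -18.86, -5.99] | rows>= 4.3
row [1.667, -1.089, 3.22] [-40.0, 0.0, -0.0] | rows>= 5.6
row [1.667, -3.417, 2.308] [-19.9, -16.58, 2.62] | rows>= 3.6
   [-1.02  0.48  1.29  0.96  2.25  0.99] 0.0 [ 0.17  0.94 -0.31]
   [-0.92  0.48  1.14  0.78  2.29  0.94] 0.0 [-0.    0.87 -0.5 ]
   [-0.76  0.25  1.27  0.56  2.07  0.97] 0.0 [ 0.    0.64 -0.77]
   [-0.52  0.07  1.37  0.31  1.87  1.12] 0.0 [ 0.    0.34 -0.94]
   [-0.28  0.17  1.27  0.13  1.89  1.31] 0.0 [-0.15  0.17 -0.97]
   [-0.07  0.35  1.09 -0.02  1.99  1.48] 0.0 [-0.29 -0.   -0.96]
```

>>> servo_tool([
  [0,-0.1,0,-2,-2,-0.5],
  [0.05,-0.2,0.1,-6,-5,-1.5],
  [0.1,-0.3,0.15,-11,-9,-3],
  [0.15,-0.45,0.2,-16,-13,-4],
  [0.2,-0.55,0.25,-20,-16,-5],
  [0.21,-0.62,0.27,-23.5,-18.8,-6],
  [0.21,-0.62,0.27,-23.7,-18.9,-6],
  [0.21,-0.62,0.27,-23.7,-18.9,-6],
])

```text
time_s: 12.53
eef_pos: [479.3, -219.9, 370.6]
eef_rot: [0.866, -0.002, 0.001, -0.5]
contact_force: [0.2, -0.1, -3.1]
finger_gap: 8.5
grasp_force: 49.9
```

>>> servo_tool([
  [0.1,-0.1,0.2,-3,0,0],
  [0.3,-0.3,0.7,-9,0,0],
  [0.6,-0.5,1.3,-16,0,0],
  [1,-0.7,2,-23,0,0],
  [1.3,-0.9,2.6,-30,0,0],
  [1.55,-1.05,3.05,-36,0,0],
  [1.67,-1.09,3.22,-40,0,0],
  [1.67,-1.09,3.22,-40,0,0],
])

```text
time_s: 13.2
eef_pos: [529.0, -118.1, 350.1]
eef_rot: [0.985, -0.001, 0.0, -0.172]
contact_force: [0.2, 0.9, -2.6]
finger_gap: 8.5
grasp_force: 49.9
```

>>> servo_tool([
  [0.1,-0.2,0.1,-1.5,-1.2,0.2],
  [0.4,-0.8,0.5,-5,-4,0.6],
  [0.7,-1.5,1,-9,-7.5,1.2],
  [1.1,-2.3,1.5,-13,-11,1.8],
  [1.45,-3,2,-17,-14.5,2.3],
  [1.67,-3.4,2.3,-19.9,-16.6,2.6],
  [1.67,-3.4,2.3,-19.9,-16.6,2.6],
  [1.67,-3.4,2.3,-19.9,-16.6,2.6],
])

```text
time_s: 13.87
eef_pos: [578.8, -1.4, 315.7]
eef_rot: [0.989, 0.001, -0.15, -0.001]
contact_force: [-0.3, -0.4, -3.4]
finger_gap: 8.8
grasp_force: 49.9
```

Run:
```python
from kin import *
s=r.state();print(s['eef_pos'],s['finger_gap'],s['contact_force'])
plan([([580,0,320],ocr(.3,16.7))])
for n in('scene','top'):
  c=shot(n,n+'3');W=cloud(c)
  g=W.reshape(-1,3);p,o=now()
  if n=='scene': cv2.imwrite('pics/s3.png',cv2.resize(c['img'][:,:,::-1],(800,600)))
  m=(g[:,2]>190)&(g[:,2]<p[2]-12)&(abs(g[:,1]-p[1])<40)&(abs(g[:,0]-p[0])<130)
  t=g[m];print(n,len(t),np.percentile(t,[1,50,99],axis=0).round(1))
  q=cv2.minAreaRect(t[:,[0,2]].astype(np.float32)); print(np.round([*q[0],*q[1],q[2]],1))
```

```text
[578.8082071   -1.44552359 315.71619379] 8.788297757220896 [-0.28911326 -0.38836235 -3.41929662]
row [-0.004, -0.048, -0.148] [-0.14, 0.54, -0.15] | rows>= 0.1
scene 1018 [[514.5  -5.1 214.6]
 [640.3   3.4 261.4]
 [656.8   3.9 304.6]]
[583.6 259.4  94.  147.1  89. ]Traceback (most recent call last):
  File "<stdin>", line 9, in <module>
    return _quantile_unchecked(
        a, q, axis, out, overwrite_input, method, keepdims, weights)
    return _ureduce(a,
                    func=_quantile_ureduce_func,
    ...<5 lines>...
                    overwrite_input=overwrite_input,
                    method=method)
    r = func(a, **kwargs)
    result = _quantile(arr,
                       quantiles=q,
    ...<2 lines>...
                       out=out,
                       weights=wgt)
    slices_having_nans = np.isnan(arr[-1, ...])
                                  ~~~^^^^^^^^^
IndexError: index -1 is out of bounds for axis 0 with size 0
```

View pics/s3.png

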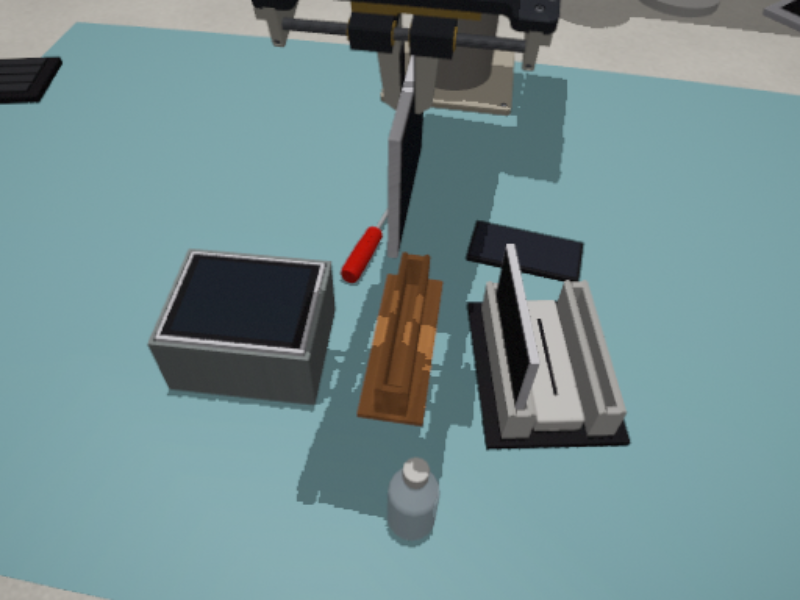

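The tablet hangs upright with its long edge level, above the near end of the cradle. Picture: tablet (405,165), slot (400,330). Next I lower it into the slot.

Run:
```python
from kin import *
T=[([590,4.3,190],ocr(.3,16.7)),([590,4.3,118],ocr(.3,16.7)),([590,4.3,111],ocr(.3,16.7))]
plan(T);check(T,1)
```

```text
row [1.596, -0.267, 3.998] [-0.12, 0.23, -0.36] | rows>= 3.1
row [0.69, 0.0, 2.299] [0.0, 0.0, 0.0] | rows>= 1.7
row [0.067, 0.0, 0.223] [0.0, 0.0, 0.0] | rows>= 0.2
   [-0.07  0.42  1.25 -0.02  1.77  1.5 ] 0.0 [-0.29 -0.   -0.96]
   [-0.07  0.47  1.31 -0.02  1.65  1.5 ] 0.0 [-0.29 -0.   -0.96]
   [-0.07  0.47  1.32 -0.02  1.64  1.5 ] 0.0 [-0.29 -0.   -0.96]
```

>>> servo_tool([
  [0.2,-0.05,0.4,0,0,0],
  [0.5,-0.1,1.2,0,0,0],
  [0.9,-0.15,2.2,0,0,-0.2],
  [1.3,-0.2,3.2,0,0.2,-0.3],
  [1.5,-0.26,3.8,0,0.2,-0.3],
  [1.6,-0.26,4,0,0.2,-0.3],
  [1.6,-0.26,4,0,0.2,-0.3],
  [1.6,-0.26,4,0,0.2,-0.3],
])

```text
time_s: 14.63
eef_pos: [591.6, 4.1, 192.9]
eef_rot: [0.99, 0.002, -0.143, 0.001]
contact_force: [0.7, 0.5, -2.6]
finger_gap: 8.8
grasp_force: 49.9
```

Run:
```python
from kin import *
plan([([590,4.3,118],ocr(.3,16.7))])
c=shot('scene','scene4');W=cloud(c);g=W.reshape(-1,3);p,o=now(); print(p)
t=g[(g[:,2]>p[2]-98)&(g[:,2]<p[2]-12)&(abs(g[:,1]-p[1])<12)&(abs(g[:,0]-p[0])<100)]
for n,ax in (('xz',[0,2]),('xy',[0,1])):
  q=cv2.minAreaRect(t[:,ax].astype(np.float32));print(n,len(t),np.round([*q[0],*q[1],q[2]],1))
b=W[...,2]
t=g[(g[:,2]>60)&(g[:,2]<p[2]-12)&(abs(g[:,1]-p[1])<12)&(abs(g[:,0]-p[0])<100)];print('bottom',np.percentile(t[:,2],[0,1,3]))
```

```text
row [0.657, -0.007, 2.41] [0.01, -0.24, -0.06] | rows>= 1.8
[592.28281582   4.32219807 193.98601632]
xz 540 [599.8 139.   85.9 141.9  89.9]
xy 540 [599.9   8.9   9.5 142.   86.2]
bottom [90.215968   92.5457707  94.77064831]
```

Run:
```python
from kin import *
for n in ('scene3','scene4'):
  c=load(n);W=cloud(c);g=W.reshape(-1,3);p=np.array([578.8,-1.4,315.7]) if n=='scene3' else np.array([592.3,4.3,194])
  t=g[(g[:,2]>p[2]-98)&(g[:,2]<p[2]-25)&(abs(g[:,1]-p[1])<15)&(abs(g[:,0]-p[0])<100)]
  for lo,hi in((-70,-45),(-45,-20),(-20,0),(0,20),(20,45),(45,65),(65,72),(72,90)):
    s=t[(t[:,0]-p[0]>lo)&(t[:,0]-p[0]<hi)]
    if len(s): print(n,lo,hi,len(s),(np.percentile(s[:,1],[5,50,95])-p[1]).round(1))
c=shot('top','top4');W=cloud(c);g=W.reshape(-1,3)
t=g[(g[:,2]>100)&(g[:,2]<150)&(abs(g[:,1]-4)<20)&(abs(g[:,0]-592)<100)];print(len(t),np.percentile(t,[2,50,98],axis=0) if len(t) else '')
```

```text
scene3 -70 -45 42 [4.9 5.2 5.4]
scene3 -45 -20 67 [4.9 5.1 5.3]
scene3 -20 0 70 [4.9 5.1 5.2]
scene3 0 20 73 [4.9 5.  5.2]
scene3 20 45 101 [4.8 5.  5.2]
scene3 45 65 95 [4.8 5.  5.2]
scene3 65 72 39 [4.5 4.8 5. ]
scene3 72 90 328 [-3.4  0.8  4.5]
scene4 -70 -45 12 [4.5 4.7 4.8]
scene4 -45 -20 29 [4.7 4.8 4.9]
scene4 -20 0 34 [4.6 4.7 4.9]
scene4 0 20 43 [4.7 4.8 4.9]
scene4 20 45 58 [4.7 4.8 5. ]
scene4 45 65 52 [4.7 4.9 5. ]
scene4 65 72 17 [4.5 4.7 4.8]
scene4 72 90 212 [-4.1  0.3  4.5]
0
```

>>> servo_tool([
  [0.1,0,0.3,0,0,0],
  [0.25,0,0.9,0,0,0],
  [0.4,0,1.5,0,0,0],
  [0.55,0,2,0,0,0],
  [0.64,0,2.3,0,-0.2,0],
  [0.65,0,2.38,0,-0.2,0],
  [0.65,0,2.38,0,-0.2,0],
  [0.65,0,2.38,0,-0.2,0],
])

```text
time_s: 15.4
eef_pos: [590.6, 5.1, 119.1]
eef_rot: [0.989, 0.003, -0.145, 0.001]
contact_force: [-0.3, 0.6, -2.7]
finger_gap: 8.5
grasp_force: 49.9
```

>>> servo_tool([
  [0.01,0,0.04,0,0,0],
  [0.025,0,0.08,0,0,0],
  [0.04,0,0.12,0,0,0],
  [0.04,0,0.12,0,0,0],
  [0.04,0,0.12,0,0,0],
])

```text
time_s: 15.82
eef_pos: [590.1, 5.1, 114.3]
eef_rot: [0.989, 0.003, -0.145, 0.001]
contact_force: [-0.1, -0.7, -3.0]
finger_gap: 8.6
grasp_force: 49.9
```

>>> servo_tool([
  [0.01,0,0.02,0,0,0],
  [0.015,0,0.05,0,0,0],
  [0.02,0,0.07,0,0,0],
  [0.02,0,0.07,0,0,0],
  [0.02,0,0.07,0,0,0],
])

```text
time_s: 16.23
eef_pos: [590.1, 5.1, 112.7]
eef_rot: [0.989, 0.003, -0.145, 0.001]
contact_force: [-2.5, -0.4, 4.1]
finger_gap: 8.6
grasp_force: 49.9
```

>>> servo_tool([
  [0.01,0,0.02,0,0,0],
  [0.015,0,0.04,0,0,0],
  [0.015,0,0.04,0,0,0],
  [0.015,0,0.04,0,0,0],
])

```text
time_s: 16.57
eef_pos: [590.1, 5.1, 112.7]
eef_rot: [0.989, 0.003, -0.145, 0.001]
contact_force: [-5.8, 0.9, 12.8]
finger_gap: 8.9
grasp_force: 49.9
```

>>> servo_tool([
  [0,0,-0.03,0,0,0],
  [0,0,-0.03,0,0,0],
  [0,0,-0.03,0,0,0],
  [0,0,-0.03,0,0,0],
  [0,0,-0.03,0,0,0],
  [0,0,-0.03,0,0,0],
  [0,0,-0.03,0,0,0],
  [0,0,-0.03,0,0,0],
], fingers=-1)

```text
time_s: 17.23
eef_pos: [590.3, 5.1, 111.5]
eef_rot: [0.989, 0.003, -0.145, 0.001]
contact_force: [-0.0, 0.1, 0.5]
finger_gap: 57.4
grasp_force: 0.0
```

>>> servo_tool([
  [0,0,0,0,0,0],
  [0,0,0,0,0,0],
  [0,0,0,0,0,0],
  [0,0,0,0,0,0],
  [0,0,0,0,0,0],
  [0,0,0,0,0,0],
])

```text
time_s: 17.73
eef_pos: [590.3, 5.1, 111.6]
eef_rot: [0.989, 0.003, -0.145, 0.001]
contact_force: [0.4, 0.0, 0.3]
finger_gap: 92.1
grasp_force: 0.0
```

>>> servo_tool([
  [0,0,-0.5,0,0,0],
  [0,0,-1.5,0,0,0],
  [0,0,-2.5,0,0,0],
  [0,0,-3.2,0,0,0],
  [0,0,-3.5,0,4,0],
  [0,0,-3.5,0,9,0],
  [0,0,-3.5,0,14,0],
  [0,0,-3.5,0,16.7,0],
])

```text
time_s: 18.4
eef_pos: [620.8, 5.4, 213.2]
eef_rot: [1.0, 0.003, 0.003, 0.0]
contact_force: [-0.7, 0.3, 0.0]
finger_gap: 92.9
grasp_force: 0.0
```

Run:
```python
from kin import *
print(r.state()['eef_pos'])
for n in('scene','top'):
  c=shot(n,n+'5');W=cloud(c);g=W.reshape(-1,3);g=g[(abs(g[:,1]-4)<35)&(abs(g[:,0]-592)<100)]
  for lo,hi in((62,75),(75,90),(90,105),(105,118),(118,126),(126,132)):
    t=g[(g[:,2]>lo)&(g[:,2]<hi)]
    if len(t)>8:
      print(n,lo,hi,len(t),np.percentile(t,[2,50,98],axis=0).round(1).tolist())
      q=cv2.minAreaRect(t[:,:2].astype(np.float32));print('    ',np.round([*q[0],*q[1],q[2]],1))
c=load('scene5');cv2.imwrite('pics/s5.png',cv2.resize(c['img'][60:300,170:430,::-1],None,fx=2.4,fy=2.4))
```

```text
[620.83019046   5.39622999 213.20721491]
scene 62 75 61 [[524.2, 2.6, 62.5], [645.8, 9.9, 68.7], [668.8, 10.4, 74.7]]
     [596.4   9.6   7.4 146.2  87.2]
scene 75 90 78 [[531.2, 2.3, 75.2], [648.5, 9.9, 82.7], [668.3, 10.4, 89.6]]
     [597.7   9.6   7.6 141.7  87. ]
scene 90 105 88 [[522.9, 2.0, 90.4], [646.9, 9.8, 97.3], [667.6, 10.4, 104.7]]
     [594.8   9.6   8.1 146.3  87. ]
scene 105 118 79 [[533.8, 1.8, 105.3], [644.9, 9.9, 112.4], [667.9, 10.3, 117.7]]
     [597.8   9.8   8.5 141.3  86.8]
scene 118 126 67 [[530.1, 1.8, 118.2], [634.2, 9.7, 122.2], [668.0, 10.2, 125.8]]
     [599.2   9.7   8.1 139.1  86.8]
scene 126 132 429 [[522.0, 0.7, 126.9], [601.6, 5.3, 128.8], [666.8, 9.6, 130.3]]
     [5.934e+02 5.200e+00 1.492e+02 9.300e+00 3.000e-01]
top 118 126 24 [[517.3, 2.8, 120.5], [553.4, 9.4, 124.5], [626.0, 9.8, 126.0]]
     [573.5   6.5 112.5   7.3   0.6]
top 126 132 268 [[520.9, 0.7, 126.1], [577.4, 5.0, 128.2], [646.1, 9.3, 131.1]]
     [5.834e+02 5.100e+00 1.296e+02 9.200e+00 4.000e-01]
```

View pics/s5.png

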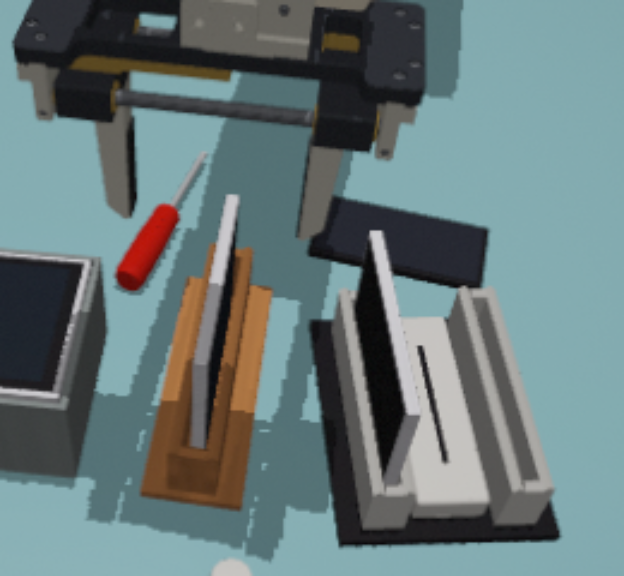

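The tablet stands upright and free in the cradle slot (picture (215,320)), with its top centre at (593.4, 5.2). Next I take it again with the tool vertical.

Run:
```python
from kin import *
T=[([593.4,5.2,160],ocr(.3,0)),([593.4,5.2,109.5],ocr(.3,0))]
plan(T);check(T,1)
```

```text
row [-0.877, 0.003, 1.766] [0.04, -0.09, 0.04] | rows>= 1.4
row [0.0, 0.0, 1.683] [0.0, 0.0, 0.0] | rows>= 1.2
   [-0.08  0.15  1.59 -0.    1.4   1.49] 0.0 [ 0.  0. -1.]
   [-0.08  0.2   1.63 -0.    1.31  1.49] 0.0 [ 0.  0. -1.]
```

>>> servo_tool([
  [-0.3,0,0.4,0,0,0],
  [-0.6,0,1,0,0,0],
  [-0.88,0,1.6,0,0,0],
  [-0.88,0,2.4,0,0,0],
  [-0.88,0,3.1,0,0,0],
  [-0.88,0,3.4,0,0,0],
  [-0.88,0,3.4,0,0,0],
  [-0.88,0,3.4,0,0,0],
])

```text
time_s: 19.17
eef_pos: [594.2, 5.1, 110.1]
eef_rot: [1.0, 0.003, -0.001, 0.0]
contact_force: [1.2, -1.3, 0.8]
finger_gap: 92.9
grasp_force: 0.0
```

>>> servo_tool([
  [0,0,0,0,0,0],
  [0,0,0,0,0,0],
])

```text
time_s: 19.33
eef_pos: [595.5, 5.0, 112.1]
eef_rot: [1.0, 0.003, 0.001, 0.001]
contact_force: [0.2, 0.6, 0.2]
finger_gap: 93.1
grasp_force: 0.0
```

Run:
```python
from kin import *
plan([([593.4,5.2,109.5],ocr(.3,0))])
```

```text
row [-0.07, -0.007, 0.086] [0.06, -0.13, 0.04] | rows>= 0.1
```

Next I close: gently first, then firmly.

>>> servo_tool([
  [-0.07,0,0.09,0,0,0],
  [-0.07,0,0.09,0,0,0],
  [-0.07,0,0.09,0,0,0],
  [-0.07,0,0.09,0,0,0],
  [-0.07,0,0.09,0,0,0],
  [-0.07,0,0.09,0,0,0],
  [-0.07,0,0.09,0,0,0],
  [-0.07,0,0.09,0,0,0],
], fingers=1, newtons=8)

```text
time_s: 20.0
eef_pos: [592.0, 5.1, 107.5]
eef_rot: [1.0, 0.003, -0.0, 0.0]
contact_force: [-0.8, -0.1, -0.6]
finger_gap: 44.5
grasp_force: 0.0
```

>>> servo_tool([
  [0,0,0,0,0,0],
  [0,0,0,0,0,0],
  [0,0,0,0,0,0],
  [0,0,0,0,0,0],
  [0,0,0,0,0,0],
  [0,0,0,0,0,0],
  [0,0,0,0,0,0],
  [0,0,0,0,0,0],
])

```text
time_s: 20.67
eef_pos: [592.0, 5.2, 107.5]
eef_rot: [1.0, 0.003, -0.0, 0.0]
contact_force: [-0.7, 0.7, -0.4]
finger_gap: 8.9
grasp_force: 8.0
```

>>> servo_tool([
  [0,0,0,0,0,0],
  [0,0,0,0,0,0],
  [0,0,0,0,0,0],
  [0,0,0,0,0,0],
], newtons=45)

```text
time_s: 21.0
eef_pos: [592.0, 5.1, 107.5]
eef_rot: [1.0, 0.003, -0.0, 0.0]
contact_force: [-0.6, 0.0, -0.0]
finger_gap: 9.1
grasp_force: 45.0
```

Run:
```python
from kin import *
T=[([593.4,5.2,215],ocr(.3,0)),([591.3,208,230],ocr(10.9,0))]
plan(T);check(T,1)
```

```text
row [0.045, -0.0, -3.585] [0.04, 0.02, 0.04] | rows>= 2.6
row [-0.035, -6.76, -0.5] [0.0, 0.0, -10.6] | rows>= 4.9
   [-0.08  0.12  1.52  0.    1.5   1.49] 0.0 [ 0.  0. -1.]
   [0.26 0.2  1.4  0.   1.54 1.64] 0.0 [ 0.  0. -1.]
```

>>> servo_tool([
  [0,0,-0.3,0,0,0],
  [0,0,-1,0,0,0],
  [0,0,-2,0,0,0],
  [0,0,-3,0,0,0],
  [0,0,-4,0,0,0],
  [0,0,-4.8,0,0,0],
  [0,0,-5.2,0,0,0],
  [0,0,-5.2,0,0,0],
])

```text
time_s: 21.67
eef_pos: [593.6, 5.1, 267.6]
eef_rot: [1.0, 0.003, 0.003, 0.001]
contact_force: [0.2, -0.1, -3.5]
finger_gap: 8.6
grasp_force: 45.0
```

>>> servo_tool([
  [0,-0.5,0,0,0,-0.6],
  [0,-1.4,0,0,0,-2],
  [0,-2.6,0,0,0,-4],
  [0,-3.8,0,0,0,-6],
  [0,-5,0,0,0,-8],
  [-0.02,-6,0,0,0,-9.5],
  [-0.03,-6.6,0,0,0,-10.5],
  [-0.03,-6.75,0,0,0,-10.6],
])

```text
time_s: 22.33
eef_pos: [588.2, 211.0, 260.2]
eef_rot: [0.995, 0.098, -0.002, 0.0]
contact_force: [-0.5, -1.0, -3.6]
finger_gap: 8.9
grasp_force: 45.0
```

>>> servo_tool([
  [0,0,0.4,0,0,0],
  [0,0,1,0,0,0],
  [0,0,1.6,0,0,0],
  [0,0,2,0,0,0],
  [0,0,2,0,0,0],
  [0,0,2,0,0,0],
  [0,0,2,0,0,0],
])

```text
time_s: 22.92
eef_pos: [590.4, 207.0, 203.9]
eef_rot: [0.995, 0.095, 0.0, 0.0]
contact_force: [0.5, -0.5, -2.3]
finger_gap: 8.8
grasp_force: 45.0
```

```bash
cat > meas.py <<'E'
from kin import *
import sys
p,o=now(); print(p.round(1),r.state()['finger_gap'])
S=np.array([591.4,208.1,0]); e=np.array(d2(10.9)); n=np.array([-e[1],e[0],0])
print('slot-frame TCP',((p-S)@e).round(2),((p-S)@n).round(2))
c=shot('scene',sys.argv[1]);W=cloud(c);g=W.reshape(-1,3)
L=np.stack([(g-S)@e,(g-S)@n,g[:,2]],1)
def st(m,name):
    t=L[m]; print(name,len(t),np.percentile(t,[2,50,98],axis=0).round(1).tolist() if len(t) else '')
b=(abs(L[:,1])<30)&(abs(L[:,0])<100)
for lo,hi in((-99,-60),(-60,-20),(-20,20),(20,50),(50,70),(70,90)):
    st(b&(L[:,2]>62)&(L[:,2]<p[2]-15)&(L[:,0]>lo)&(L[:,0]<hi),('tab',lo))
# slot walls tops
m=(abs(L[:,0])<95)&(abs(L[:,1])<18)&(L[:,2]>48)&(L[:,2]<61); t=L[m]
q=cv2.minAreaRect(t[:,:2].astype(np.float32)); print('walls',len(t),np.round([*q[0],*q[1],q[2]],2))
E
python3 meas.py scene6
python3 - <<'E'
from kin import *
plan([([590,207.9,200],ocr(10.9,0))])
E
```

```text
[590.4 207.  203.9] 8.833999194071781
slot-frame TCP -1.2 -0.84
('tab', -99) 164 [[-75.1, -6.4, 108.0], [-67.1, -5.4, 151.8], [-60.3, -3.8, 187.0]]
('tab', -60) 454 [[-59.3, -6.3, 109.6], [-40.8, -5.5, 150.9], [-21.0, -4.0, 186.3]]
('tab', -20) 564 [[-19.1, -6.4, 108.7], [1.0, -5.4, 149.6], [19.1, -4.5, 186.2]]
('tab', 20) 493 [[20.6, -6.1, 108.1], [35.4, -5.2, 150.7], [49.3, -4.1, 187.3]]
('tab', 50) 359 [[50.8, -5.9, 108.0], [60.5, -5.0, 151.0], [69.8, -3.9, 187.5]]
('tab', 70) 282 [[70.8, -5.6, 108.9], [74.1, -2.1, 151.4], [75.4, 3.7, 187.2]]
walls 1132 [ 1.0000e-02 -2.3000e-01  1.7274e+02  3.0080e+01  7.0000e-02]
row [-0.02, -0.023, 0.154] [0.04, -0.09, 0.0] | rows>= 0.1
```

```bash
cat > tilt.py <<'E'
from kin import *
import sys
S=np.array([591.4,208.1,0]); e=np.array(d2(10.9)); n=np.array([-e[1],e[0],0])
c=load(sys.argv[1]);g=cloud(c).reshape(-1,3);L=np.stack([(g-S)@e,(g-S)@n,g[:,2]],1)
t=L[(abs(L[:,0])<68)&(abs(L[:,1]+5)<3)&(L[:,2]>float(sys.argv[2]))&(L[:,2]<float(sys.argv[3]))]
for _ in range(3):
    A=np.c_[t[:,0],t[:,2]-140,np.ones(len(t))];s=np.linalg.lstsq(A,t[:,1],rcond=None)[0];res=t[:,1]-A@s;t=t[abs(res)<2*res.std()]
print('dy/dx,dy/dz deg',np.degrees(s[:2]).round(2),'y at z=140',s[2].round(2),'std',res.std().round(2),len(t))
# walls by x-slices
for lo,hi in((-75,-45),(-45,-15),(-15,15),(15,45),(45,75)):
    w=L[(L[:,0]>lo)&(L[:,0]<hi)&(abs(L[:,1])<18)&(L[:,2]>54.5)&(L[:,2]<61)][:,1]
    a,b=w[w<0],w[w>0]; print(lo,len(a),len(b),[np.percentile(v,[2,50,98]).round(1).tolist() for v in(a,b) if len(v)])
E
python3 tilt.py scene6 100 185
python3 - <<'E'
from kin import *
print(r.state()['eef_rot'],now()[1].as_matrix().round(4))
E
```

```text
dy/dx,dy/dz deg [0.32 0.35] y at z=140 -5.42 std 0.36 1614
-75 49 49 [[-13.8, -10.6, -6.3], [6.9, 9.9, 13.9]]
-45 55 44 [[-13.5, -10.5, -6.0], [6.8, 9.2, 12.4]]
-15 58 57 [[-13.4, -10.7, -7.1], [4.6, 8.4, 12.4]]
15 54 61 [[-13.6, -11.1, -7.2], [5.2, 8.7, 12.6]]
45 65 70 [[-14.6, -11.3, -7.4], [5.9, 9.1, 13.3]]
[9.95478502e-01 9.49834192e-02 7.99637665e-04 2.50550202e-04] [[ 9.820e-01  1.891e-01  1.600e-03]
 [ 1.891e-01 -9.820e-01 -3.000e-04]
 [ 1.500e-03  7.000e-04 -1.000e+00]]
```

>>> servo_tool([
  [0,-0.01,0.3,0,0,0],
  [0,-0.01,0.7,0,0,0],
  [0,-0.01,1.1,0,0,0],
  [0,-0.01,1.3,0,0,0],
  [0,-0.01,1.3,0,0,0],
  [0,-0.01,1.3,0,0,0],
])

```text
time_s: 23.47
eef_pos: [589.2, 207.8, 163.1]
eef_rot: [0.995, 0.095, -0.001, 0.001]
contact_force: [-0.9, -0.1, -2.6]
finger_gap: 9.1
grasp_force: 45.0
```

```bash
python3 meas.py scene7 | grep -v tab; python3 tilt.py scene7 70 145|head -1
```

```text
[589.2 207.8 163.1] 9.073332478640106
slot-frame TCP -2.27 0.1
walls 688 [ 9.0000e-02 -1.6600e+00  1.7289e+02  2.8720e+01  1.1000e+00]
dy/dx,dy/dz deg [-0.21 -0.38] y at z=140 -4.43 std 0.52 1373
```

>>> servo_tool([
  [0.03,0.012,0,0,0,0],
  [0.03,0.012,0.1,0,0,0],
  [0.03,0.012,0.25,0,0,0],
  [0.03,0.012,0.4,0,0,0],
  [0.03,0.012,0.5,0,0,0],
  [0.03,0.012,0.5,0,0,0],
  [0.03,0.012,0.5,0,0,0],
])

```text
time_s: 24.1
eef_pos: [590.5, 207.7, 148.8]
eef_rot: [0.995, 0.095, -0.001, 0.0]
contact_force: [-0.2, 0.2, -3.5]
finger_gap: 8.9
grasp_force: 45.0
```

Run:
```python
from kin import *
s=r.state();p=s['eef_pos'];S=np.array([591.4,208.1,0]); e=np.array(d2(10.9)); n=np.array([-e[1],e[0],0])
print(p,(p-S)@e,(p-S)@n,s['contact_force'],s['wrist_torque'])
```

```text
[590.47010374 207.65232205 148.77746788] -0.9977735960547102 -0.2637621185064725 [-0.18924962  0.19817391 -3.50077467] [ 0.05286427  0.02662988 -0.00227114]
```

>>> servo_tool([
  [0,0,0.1,0,0,0],
  [0,0,0.25,0,0,0],
  [0,0,0.4,0,0,0],
  [0,0,0.55,0,0,0],
  [0,0,0.65,0,0,0],
  [0,0,0.65,0,0,0],
])

```text
time_s: 24.6
eef_pos: [590.1, 207.6, 128.5]
eef_rot: [0.995, 0.095, -0.001, 0.001]
contact_force: [-0.5, -0.3, -2.9]
finger_gap: 9.2
grasp_force: 45.0
```

>>> servo_tool([
  [0,0,0.1,0,0,0],
  [0,0,0.25,0,0,0],
  [0,0,0.4,0,0,0],
  [0,0,0.55,0,0,0],
  [0,0,0.6,0,0,0],
  [0,0,0.6,0,0,0],
])

```text
time_s: 25.1
eef_pos: [590.3, 207.6, 110.9]
eef_rot: [0.995, 0.095, -0.001, 0.0]
contact_force: [1.2, 0.2, -3.3]
finger_gap: 8.7
grasp_force: 45.0
```

>>> servo_tool([
  [0,0,0.03,0,0,0],
  [0,0,0.06,0,0,0],
  [0,0,0.08,0,0,0],
  [0,0,0.08,0,0,0],
])

```text
time_s: 25.43
eef_pos: [590.9, 207.7, 109.5]
eef_rot: [0.995, 0.095, -0.0, 0.0]
contact_force: [-0.1, 1.0, -2.4]
finger_gap: 8.7
grasp_force: 45.0
```

>>> servo_tool([
  [0,0,0.03,0,0,0],
  [0,0,0.05,0,0,0],
  [0,0,0.07,0,0,0],
  [0,0,0.07,0,0,0],
])

```text
time_s: 25.77
eef_pos: [590.9, 207.7, 107.5]
eef_rot: [0.995, 0.095, -0.0, 0.0]
contact_force: [0.0, -0.6, -1.2]
finger_gap: 8.8
grasp_force: 45.0
```

>>> servo_tool([
  [0,0,0.02,0,0,0],
  [0,0,0.03,0,0,0],
  [0,0,0.03,0,0,0],
])

```text
time_s: 26.02
eef_pos: [590.9, 207.8, 107.5]
eef_rot: [0.995, 0.095, 0.0, 0.0]
contact_force: [-3.9, -1.1, 5.4]
finger_gap: 8.8
grasp_force: 45.0
```

The tablet is seated: contact at z 107.5, the same height as in the cradle. I release and withdraw.

>>> servo_tool([
  [0,0,0,0,0,0],
  [0,0,0,0,0,0],
  [0,0,0,0,0,0],
  [0,0,0,0,0,0],
  [0,0,0,0,0,0],
  [0,0,0,0,0,0],
  [0,0,0,0,0,0],
  [0,0,0,0,0,0],
], fingers=-0.3)

```text
time_s: 26.68
eef_pos: [590.8, 207.7, 106.3]
eef_rot: [0.995, 0.095, -0.0, 0.0]
contact_force: [-0.4, 0.2, -0.1]
finger_gap: 57.1
grasp_force: 0.0
```

>>> servo_tool([
  [0,0,-0.3,0,0,0],
  [0,0,-1,0,0,0],
  [0,0,-2,0,0,0],
  [0,0,-3,0,0,0],
  [0,0,-4,0,0,0],
  [0,0,-5,0,0,0],
  [0,0,-5.5,0,0,0],
  [0,0,-5.5,0,0,0],
])

```text
time_s: 27.35
eef_pos: [593.0, 208.4, 278.1]
eef_rot: [0.995, 0.095, 0.004, -0.0]
contact_force: [1.0, 0.3, 1.1]
finger_gap: 60.3
grasp_force: 0.0
```

>>> servo_tool([
  [0,0,0,0,0,0],
  [0,0,0,0,0,0],
  [0,0,0,0,0,0],
])

```text
time_s: 27.6
eef_pos: [590.0, 207.6, 269.3]
eef_rot: [0.995, 0.095, -0.002, 0.001]
contact_force: [-0.6, -0.9, -0.0]
finger_gap: 60.4
grasp_force: 0.0
```

Run:
```python
from kin import *
S=np.array([591.4,208.1,0]); e=np.array(d2(10.9)); n=np.array([-e[1],e[0],0])
print(r.state()['eef_pos'])
for f in('scene','top'):
  c=shot(f,f+'8');g=cloud(c).reshape(-1,3);L=np.stack([(g-S)@e,(g-S)@n,g[:,2]],1)
  t=L[(abs(L[:,0])<100)&(abs(L[:,1])<25)&(L[:,2]>120)&(L[:,2]<140)]
  q=cv2.minAreaRect(t[:,:2].astype(np.float32));print(f,'moved top',len(t),np.round([*q[0],*q[1],q[2]],1),np.percentile(t[:,2],[50,90]))
  t=L[(abs(L[:,0])<100)&(abs(L[:,1]+90)<25)&(L[:,2]>120)&(L[:,2]<140)]
  print('docked',len(t),cv2.minAreaRect(t[:,:2].astype(np.float32)),np.percentile(t[:,2],[50,90]))
c=load('scene8');cv2.imwrite('pics/s8.png',cv2.resize(c['img'][60:320,60:430,::-1],None,fx=2,fy=2))
```

```text
[589.95247573 207.61239704 269.30756041]
scene moved top 640 [-1.00e-01 -7.00e-01  1.52e+02  1.06e+01  5.00e-01] [128.28910068 129.609046  ]
docked 607 ((0.5169677734375, -90.4652328491211), (150.29173278808594, 9.91084098815918), 0.28989407420158386) [128.39183582 129.73125254]
top moved top 261 [-2.490e+01  1.000e-01  9.500e+00  1.013e+02  8.980e+01] [128.0854456 130.1822042]
docked 378 ((-0.38104248046875, -90.6276626586914), (149.95379638671875, 9.569518089294434), 0.09798271954059601) [128.19558871 130.10151561]
```

View pics/s8.png

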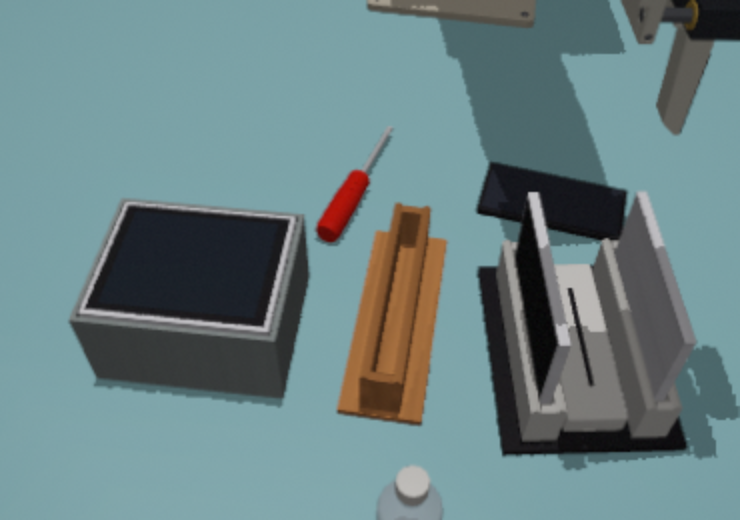

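The moved tablet (645,290) stands fully home in the empty slot, at the same height as the docked one (540,300). The gripper is clear and everything else is where it was.

```bash
python3 -c "
from bench import r
print(r.finish_job())"
```

```text
the job is handed in; nothing more can be done
None
```

The tablet is fully home in the dock's empty slot and let go, with nothing else on the bench disturbed in the last pictures. I handed the job in at about 28 s; the judge's verdict was not shown.

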